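# Screw the spares jar shut and put it away in the drawer

### The job

The spares jar leaning in the sloped blue stand has been left with its orange screw cap loose: while the jar sits in the stand, turn the cap clockwise until it is fully shut. Then lift the jar out, lower it by hand (do not drop it) to stand upright inside the open drawer of the low grey cabinet, and slide the drawer fully shut. Leave the other things on the bench where they are.

Things in the scene. Friction and masses are not known exactly. Their poses are not given: they have to be found in the camera images.
- jar: White square plastic jar, teal band, 66 x 66 mm, 90 mm tall with its cap, 0.35 kg. Origin: centre of its underside, z along its axis to the cap. It starts leaning 30 deg, cap towards the robot, 22 mm deep in the stand's square pocket (2 mm play), which stops it turning. Body from z 0 to 56 mm, cap 60 to 90 mm. A black mark on its shoulder lies at its +x side, away from the robot.
- cap_top (a point): Centre of the top of the orange cap, on the jar's axis, 90 mm above its underside. The cap is a round ribbed cylinder 52 mm in diameter and 30 mm tall below this point; z points out of its top, x along its black pointer line. It is captive: it turns about the jar's axis but cannot rise or come off, so the jar can be lifted by it.
- cap (a joint): Turn of the cap on the jar, rad: 0 = screwed fully shut (hard stop; the cap's pointer meets the jar's black mark), growing counter-clockwise seen from above the cap; 1.7 = the other stop. Close it clockwise. It takes about 0.1 N m.
- stand: Fixed stand: dark steel base plate 280 x 150 x 8 mm with a blue square pocket sloped 30 deg. Origin on the table, 50 mm from the plate's back edge, x to the back (away from the robot); the centre of the pocket's floor is at x -142, z 38 mm in this frame. Pocket 70 x 70 mm inside, walls 4 mm thick, 22 mm high along the jar's axis.
- cabinet: Fixed low grey metal cabinet, 220 mm wide, 220 mm deep and 155 mm high, with one drawer in its front. Origin at the centre of its underside, x to its back, y across, z up. The front face of the shut drawer lies at x -110 mm; the opening behind the front is 131 mm high (z 12 to 143 mm).
- drawer (a joint): Opening of the drawer, m: 0 = shut, 0.16 = fully out; it slides out along the cabinet's -x. About 1 to 2 N moves it.
- drawer_floor (a point): Centre of the drawer's inner floor, 22 mm above the table, cabinet's axes; moves with the drawer. Inside: 175 mm long (x -87 to 87), 178 mm wide; sides and back 60 mm high, 6 mm thick; teal front panel 15 mm thick, 118 mm above this point. The cabinet's top covers the back of the drawer: only its front 130 to 155 mm (the opening) can be reached from above.
- drawer_handle (a point): Centre of the drawer's bar handle, 35 mm in front of the front panel: a round steel bar 100 mm long along y, 92 mm above the drawer's inner floor (114 mm above the table).
- bearing: Bystander: loose steel bearing ring, 72 mm in diameter, 20 mm high, on the bench in the middle, in front of the robot. Origin at the centre of its underside.
- spray_can: Bystander: loose spray can, 54 mm in diameter, 180 mm tall, at the middle of the back. Origin at the centre of its underside.
- wrench: Bystander: loose steel wrench 160 mm long, lying on the back of the cabinet's top.
- stator: Bystander: loose copper ring, 72 mm in diameter, 30 mm high, on the stand's base plate behind the pocket. Origin at the centre of its underside.
- screwdriver: Bystander: loose screwdriver 170 mm long, lying in the red tray on the left of the bench.
- pot: Bystander: loose black pot, 90 mm wide, 100 mm tall, on the right of the bench. Origin at the centre of its underside.
Not all that is in view belongs to the job. Of the things like the jar, leave any that is pink; of the rest the larger one is meant.

How it is judged:
By the outcome, as a careful person would: the job done as asked, in the order asked, and still so for the second after the job is handed in, with the robot touching nothing.
It also fails if it takes over 61 s, if anything falls off the work surface, if the arm or the gripper's body presses on something with over 40 N, if the wrist force passes 120 N, or if a joint passes its speed limit or range.

### The arm

A 6-joint arm with a two-finger parallel gripper is mounted at the origin on the work surface. World frame = base frame: x ahead of the robot, y to its left, z up, the work surface at z = 0. Lengths are in m, angles in rad, forces in N, time in s.
With the tool pointing down it reaches from about 0.375 to 0.9 m from the base axis. Payload 3.1 kg.
Tool frame: the origin (TCP) lies midway between the tips of the shut fingers; the grasp point (between the pads) lies 19 mm behind it; z points along the fingers, y is the line along which they close (so a half turn about z gives the same grasp; the last joint's range is limited). The gripper opens to 87 mm and grips with 3 to 60 N. Pads are 19 mm wide; open, the fingers measure 117 mm over their backs; the gripper's body (75 mm by 190 mm) begins 51 mm behind the grasp point.
Start: joints at [1.103, 0.527, 1.433, -0, 1.181, -0.178], TCP at [0.178, 0.599, 0.223] pointing down, gripper open.
Joint ranges: [-3.08, 3.08], [-0.75, 2.2], [0.22, 2.44], [-1.43, 4.57], [0, 2.65], [-2.85, 2.85]. Speed limits (rad/s): [2.79, 2.79, 3.14, 3.14, 3.14, 3.14].

### API

Orientations are given as a unit quaternion [x, y, z, w].
In Python, from rig import robot gives the robot as it stands. The module is installed in compiled form; this text tells all that it offers.
- The arm moves only by the tool play_rows, never from a script. Its arguments are lists of equal length, an entry for each row: "gripper": the closure, from -1 (fully open) to 1 (shut); "delta_pos": the shift along the tool's x, y, z in cm, a list of three; "turn": the turn, a rotation vector about the tool's x, y, z in rad, a list of three. A call has 1 to 12 rows; each row is the pose to reach, as a shift and turn from the pose commanded when the call began, along the tool's axes at that moment; what a row does not reach only later rows make up. A row lasts 1/8 s, in which the tool goes at most 62.5 mm and 10.7 degrees, less where a joint would pass 70% of its speed; a pose out of reach is approached as far as the arm can. A call with a gripper value outside its range is refused whole. The fingers move at their own pace and stop on an object; "squeeze" is the grip in N (left out, the last holds). Time passes only in rows, so rows that repeat a pose let the fingers close. It gives the time, the measured TCP pose, the force, the opening and the grip force at its end, in the units of the state.
- robot.get_obs(): the state, without advancing time (a new reading comes with each control period).
- robot.camera(name): name is "side" or "top" or "wrist"; returns a dict with "color" (384x512x3 uint8, red, green, blue), "vfov" (degrees; the focal length in pixels is half the picture's height over the tangent of half this angle, whatever the lens; pixels are square), "cx", "cy" (the principal point, pixels), "R" (3x3) and "t" (3): a world point X has camera coordinates R X + t. Camera axes: x right, y down, z forward; pixel columns grow to the right and rows downward; lengths in m; the calibration is good to about 2 mm. A picture is of the moment at which its call begins. There is no depth.
- robot.hand_in(): hands the job in; it is judged then, once.
The state is a dict: "time": time; "q": joint angles; "joint_velocities": joint speeds; "joint_torque": joint torques, N m; "position": TCP position; "tool_rot": TCP orientation; "ft_force": force on the tool from outside, world axes, zero at the start; "moment": the same for the moment, N m; "grip_width": finger opening in m; "grip_force": force on a finger pad.
Only numpy, scipy, OpenCV 4.12 (cv2) and the standard library are available. Lean on these libraries where they do the work, as an engineer would, in place of code of your own. Each camera call takes 0.05 s, during which the arm holds its last target. There are 200 camera calls.

## Working session

There is one attempt and no reset: what is moved stays moved. The work goes in short steps, Python scripts to look and compute and a tool call to move; the robot and the scene stay as the last step left them, time stands still between calls to the robot, and variables do not carry over. Pictures are saved under pics/ and viewed, at most 12 in all, crops included, and the job is handed in when it is done.

Besides the shell and the picture viewer there is one more tool, called after "Call:" as name(argument=value, ...) on one line, values as JSON. play_rows: Moves the arm, as the interface text tells. Its arguments: {"type":"object","properties":{"gripper":{"type":"array","items":{"type":"number"}},"delta_pos":{"type":"array","items":{"type":"array","items":{"type":"number"}}},"turn":{"type":"array","items":{"type":"array","items":{"type":"number"}}},"squeeze":{"type":"number"}},"required":["gripper","delta_pos","turn"]}

```bash
mkdir -p pics
cat > h.py <<'E'
import numpy as np, cv2, pickle
from rig import robot
from scipy.spatial.transform import Rotation as Ro
def snap(n,fn=None):
    c=robot.camera(n); 
    if fn: cv2.imwrite(f'pics/{fn}.png',c['color'][:,:,::-1])
    pickle.dump(c,open(f'{n}.pkl','wb')); return c
def load(n): return pickle.load(open(f'{n}.pkl','rb'))
def ray(c,u,v):
    f=c['color'].shape[0]/2/np.tan(np.radians(c['vfov'])/2)
    d=np.array([(u-c['cx'])/f,(v-c['cy'])/f,1]); R=np.array(c['R']); t=np.array(c['t'])
    d=R.T@d; return -R.T@t,d/np.linalg.norm(d)
def onz(c,u,v,z):
    o,d=ray(c,u,v); return o+d*(z-o[2])/d[2]
def tri(c1,p1,c2,p2):
    o1,d1=ray(c1,*p1);o2,d2=ray(c2,*p2)
    s=np.linalg.lstsq(np.c_[d1,-d2],o2-o1,rcond=None)[0]
    a,b=o1+s[0]*d1,o2+s[1]*d2; return (a+b)/2,np.linalg.norm(a-b)
def proj(c,X):
    f=c['color'].shape[0]/2/np.tan(np.radians(c['vfov'])/2)
    p=np.array(c['R'])@np.array(X)+np.array(c['t']); return np.array([c['cx'],c['cy']])+f*p[:2]/p[2]
E
python3 - <<'E'
from h import *
s=snap('side'); t=snap('top'); w=snap('wrist')
im=np.hstack([s['color'],t['color']])
cv2.imwrite('pics/a_side.png',cv2.resize(s['color'][:,:,::-1],(800,600)));cv2.imwrite('pics/a_top.png',cv2.resize(t['color'][:,:,::-1],(800,600)))
for c in (s,t,w): print(c['vfov'],c['cx'],c['cy'],np.round(c['R'],3).tolist(),np.round(c['t'],3))
print(robot.get_obs())
E
```

```text
56.274287709271775 258.9399099662854 192.51029326244438 [[0.933, -0.359, -0.024], [-0.223, -0.525, -0.822], [0.283, 0.772, -0.569]] [-0.555  0.242  1.353]
44.32016812091839 255.64074871198406 195.50010827141895 [[0.017, -1.0, -0.002], [-0.978, -0.017, -0.207], [0.207, 0.005, -0.978]] [0.007 0.614 1.646]
60.993916229671946 254.242242230035 186.24141240089722 [[0.285, 0.959, -0.001], [0.927, -0.275, 0.255], [0.244, -0.073, -0.967]] [-0.624 -0.031  0.39 ]
{'time': 0.15, 'q': array([ 1.10352490e+00,  5.28225752e-01,  1.43360680e+00,  1.89360756e-05,
        1.18141321e+00, -1.78475854e-01]), 'joint_velocities': array([-3.31602710e-05, -2.61120634e-03, -4.22070113e-03, -1.63521068e-04,
        1.02763173e-03, -1.32398243e-03]), 'joint_torque': array([ 1.18733014e-04, -4.40431881e+01, -1.76842564e+01,  6.33257953e-02,
        5.52691275e-02, -9.42471547e-05]), 'position': array([0.17769324, 0.59862109, 0.22181333]), 'tool_rot': array([ 1.43900026e-01,  9.89591885e-01, -7.81065117e-04, -2.70563509e-04]), 'ft_force': array([1.19477496, 0.5880541 , 0.30923618]), 'moment': array([-0.02026756,  0.0205968 ,  0.01476171]), 'grip_force': 0.0, 'grip_width': 0.08733358837139774}
```

View pics/a_side.png

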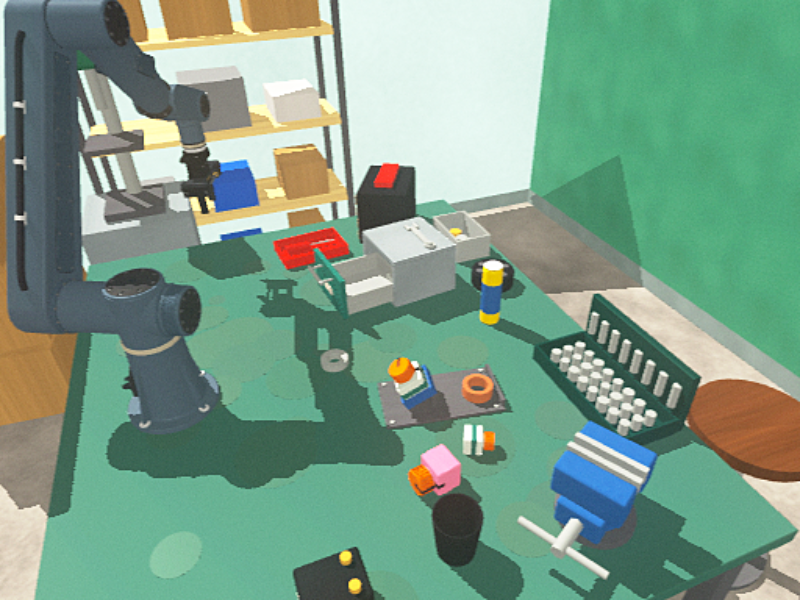

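View pics/a_top.png

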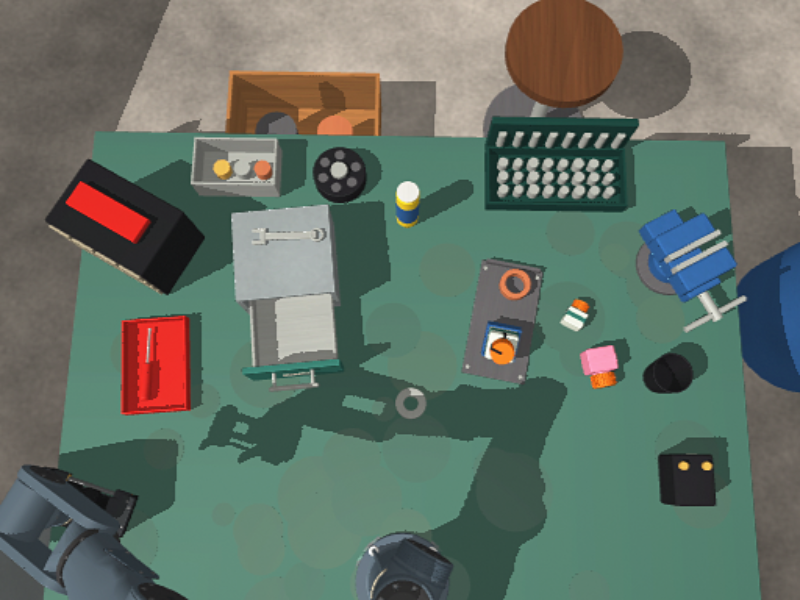

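The arm's target candidates, in the 800x600 top view:
- the jar leaning in the stand, cap at (502,350), side view (402,370)
- a small white jar lying on the bench at (576,315)
- a pink jar at (600,365)

The one in the stand is white and larger, so I choose it. I'll check with one close crop.

Run:
```python
from h import *
s=load('side');t=load('top')
a=t['color'][160:250,290:350];b=s['color'][215:280,235:330]
a=cv2.resize(a,(400,600),interpolation=cv2.INTER_CUBIC);b=cv2.resize(b,(400,274),interpolation=cv2.INTER_CUBIC)
c=cv2.resize(t['color'][125:255,145:225],(200,325),interpolation=cv2.INTER_CUBIC)
o=np.zeros((600,800,3),np.uint8);o[:,:400]=a;o[:274,400:]=b;o[275:,400:600]=c
d=cv2.resize(s['color'][150:210,195:295],(200,120));o[275:395,600:]=d
cv2.imwrite('pics/crop.png',o[:,:,::-1])
def blob(c,lo,hi,box):
    h=cv2.cvtColor(c['color'],cv2.COLOR_RGB2HSV);m=cv2.inRange(h,lo,hi);M=np.zeros_like(m);x0,y0,x1,y1=box;M[y0:y1,x0:x1]=m[y0:y1,x0:x1]
    k=max(cv2.findContours(M,0,2)[0],key=cv2.contourArea);return k
for n,c,box in(('top',t,(300,205,335,240)),('side',s,(240,222,275,250))):
    k=blob(c,(5,150,120),(20,255,255),box);print(n,'cap',cv2.boundingRect(k),cv2.fitEllipse(k),cv2.contourArea(k))
h=cv2.cvtColor(t['color'],cv2.COLOR_RGB2HSV)
for n,p in(('plate',(338,205)),('cab',(180,165)),('panel',(180,236)),('green',(400,150))): print(n,h[p[1],p[0]])
```

```text
top cap (314, 217, 15, 16) ((321.1180419921875, 224.20477294921875), (13.154991149902344, 17.519824981689453), 3.161069869995117) 160.0
side cap (249, 229, 17, 17) ((256.4973449707031, 236.66317749023438), (14.745019912719727, 15.228381156921387), 164.98501586914062) 77.0
plate [173   9 112]
cab [ 75   9 178]
panel [ 84 132 145]
green [ 76  73 125]
```

View pics/crop.png

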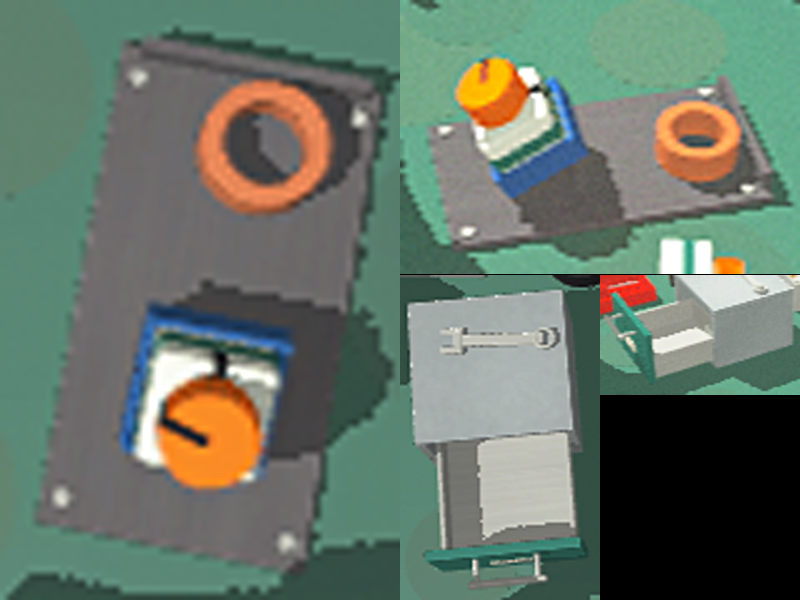

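The crop confirms it: white body, teal band, orange cap. The pointer aims left at (165,420) and the black mark is at the back, (220,362). Now casting rays.

Run:
```python
from h import *
np.set_printoptions(precision=4,suppress=True)
s=load('side');t=load('top')
T=lambda u,v:(290+u/6.667-.4,160+v/6.667-.4)
P=np.array([onz(t,*T(*p),.008) for p in((40,520),(298,570),(382,100),(122,58))])[:,:2]
fl,fr,br,bl=P;print('plate',P.tolist(),[np.linalg.norm(P[i]-P[i-1]) for i in range(4)])
x=(bl-fl)/np.linalg.norm(bl-fl)+(br-fr)/np.linalg.norm(br-fr);x/=np.linalg.norm(x);yaw=np.arctan2(x[1],x[0])
org=(fl+fr)/2+x*.23;print('stand org',org,'yaw',np.degrees(yaw))
Rs=Ro.from_euler('z',yaw).as_matrix();Rj=Rs@Ro.from_euler('y',-30,degrees=True).as_matrix();ax=Rj[:,2]
base=np.r_[org,0]+Rs@[-.142,0,.038];cap=base+.09*ax
print('cap model',cap,'axis',ax, 'proj',proj(t,cap),proj(s,cap))
pt=T(211,432);ps=(235+87/4.21-.4,215+82/4.21-.4);print(pt,ps)
print('cap tri',*tri(t,pt,s,ps))
# pointer on cap plane
def onpl(c,p,X0):
    o,d=ray(c,*p);return o+d*((X0-o)@ax)/(d@ax)
C=tri(t,pt,s,ps)[0]
a=onpl(t,T(160,418),C);b=onpl(t,T(208,441),C);l=Rj.T@(a-b);print('pointer ang',np.arctan2(l[1],l[0]))
l=Rj.T@(a-C);print('pointer from centre',np.arctan2(l[1],l[0]),np.linalg.norm(l))
K=lambda u,v:(145+(u-400)/2.5-.3,125+(v-275)/2.5-.3)
Q=np.array([onz(t,*K(*p),.155) for p in((415,443),(570,434),(562,291),(409,304))])[:,:2]
cx=(Q[2]+Q[3]-Q[0]-Q[1])/2;print('cab',Q.tolist(),'centre',Q.mean(0),'yaw',np.degrees(np.arctan2(cx[1],cx[0])),np.linalg.norm(cx),np.linalg.norm(Q[1]-Q[0]))
for p in((425,553),(583,540)):print('panel',onz(t,*K(*p),.14))
for p in((473,583),(546,580)):print('handle',onz(t,*K(*p),.114))
```

```text
plate [[0.46993716907469807, -0.1319475807393822], [0.4447787973948192, -0.27381788564479076], [0.7124480281063525, -0.3260512461422371], [0.7346229444591406, -0.178663276746428]] [np.float64(0.2687767027558122), np.float64(0.1440837502272082), np.float64(0.2727180614087748), np.float64(0.1490467726516515)]
stand org [ 0.6835 -0.2449] yaw -10.52567409680109
cap model [ 0.4996 -0.2107  0.1159] axis [-0.4916  0.0913  0.866 ] proj [320.8567 225.7294] [254.5408 233.786 ]
(321.24841757912105, 224.3967601619919) (255.2650831353919, 234.0774346793349)
cap tri [ 0.5032 -0.212   0.1149] 0.0026026222633691045
pointer ang 1.307108894886721
pointer from centre 1.4461870471384375 0.02765821936749768
cab [[0.601169985411935, 0.3779894399438835], [0.6174787784773982, 0.16530199654803257], [0.8244567642956295, 0.18411284907023076], [0.8015432750127274, 0.39918221681360216]] centre [0.7112 0.2816] yaw 5.6087053397403155 0.2046554127979707 0.2133118030243882
panel [0.4515 0.3582 0.14  ]
panel [0.473  0.1437 0.14  ]
handle [0.4143 0.2952 0.114 ]
handle [0.4202 0.1949 0.114 ]
```

```bash
cat >> h.py <<'E'
np.set_printoptions(precision=4,suppress=True)
def Rjar(yaw=np.radians(-10.5),tilt=-30): return (Ro.from_euler('z',yaw)*Ro.from_euler('y',tilt,degrees=True)).as_matrix()
def tool(Rj,ang):  # tool z=-jar axis, tool y at ang in jar frame
    z=-Rj[:,2];y=Rj@[np.cos(ang),np.sin(ang),0];return np.c_[np.cross(y,z),y,z]
def go(p,R,o=None):
    o=o or robot.get_obs();R0=Ro.from_quat(o['tool_rot'])
    print('cm',R0.inv().apply(np.array(p)-o['position'])*100,'turn',(R0.inv()*Ro.from_matrix(R)).as_rotvec())
E
python3 - <<'E'
from h import *
R=tool(Rjar(),-.19)
go([.40,.25,.30],R);go([.4626,-.2042,.1848],R)
w=load('wrist');print('cam-tcp in tool',Ro.from_quat(robot.get_obs()['tool_rot']).inv().apply(ray(w,0,0)[0]-robot.get_obs()['position']))
E
```

```text
cm [-31.2365 -27.0996  -7.7844] turn [-0.4733 -0.3485  1.6138]
cm [-50.1766 -68.8369   3.7975] turn [-0.4733 -0.3485  1.6138]
cam-tcp in tool [ 0.0693 -0.0007 -0.1623]
```

Call:
play_rows(gripper=[-1, -1, -1, -1, -1, -1, -1, -1, -1, -1, -1, -1], delta_pos=[[-4.5, -3.9, -1.1], [-8.9, -7.7, -2.2], [-13.4, -11.6, -3.3], [-17.8, -15.5, -4.4], [-22.3, -19.4, -5.6], [-26.8, -23.2, -6.7], [-31.2, -27.1, -7.8], [-33.6, -32.3, -6.4], [-36, -37.5, -5], [-38.4, -42.7, -3.6], [-40.8, -48, -2], [-43.2, -53.2, -0.5]], turn=[[0, 0, 0], [0, 0, 0.1], [-0.05, -0.03, 0.2], [-0.1, -0.07, 0.35], [-0.15, -0.11, 0.5], [-0.2, -0.15, 0.67], [-0.24, -0.18, 0.84], [-0.29, -0.21, 1.0], [-0.34, -0.25, 1.16], [-0.39, -0.28, 1.32], [-0.43, -0.32, 1.47], [-0.4733, -0.3485, 1.6138]])

```text
time: 1.65
position: [0.4402, -0.0358, 0.2274]
tool_rot: [0.799, 0.542, 0.184, 0.183]
ft_force: [1.3, 0.9, -0.4]
grip_width: 0.087
grip_force: 0.0
```

Run:
```python
from h import *
o=robot.get_obs();print(o['time'],o['position'],o['q'])
R=tool(Rjar(),-.19);go([.4626,-.2042,.1848],R)
```

```text
1.65 [ 0.4402 -0.0358  0.2274] [-0.4195  0.1437  2.2485  0.4659  0.2625 -0.4624]
cm [-15.3683   5.4999   6.3496] turn [ 0.0023  0.0005 -0.0049]
```

Call:
play_rows(gripper=[-1, -1, -1, -1, -1], delta_pos=[[-4.0, 1.4, 1.6], [-8, 2.8, 3.2], [-12, 4.2, 4.8], [-15.4, 5.5, 6.3], [-15.4, 5.5, 6.3]], turn=[[0, 0, 0], [0, 0, 0], [0, 0, 0], [0, 0, 0], [0, 0, 0]])

```text
time: 2.28
position: [0.4641, -0.2063, 0.1848]
tool_rot: [0.799, 0.542, 0.184, 0.183]
ft_force: [-1.2, -0.1, 0.3]
grip_width: 0.0875
grip_force: 0.0
```

Run:
```python
from h import *
o=robot.get_obs();print(o['time'],o['position'],o['q'])
R=tool(Rjar(),-.19);go([.4626,-.2042,.1848],R);go(np.array([.502,-.2115,.1155])-.028*Rjar()[:,2],R)
w=snap('wrist');cv2.imwrite('pics/w1.png',w['color'][:,:,::-1])
cap=np.array([.502,-.2115,.1155]);print(proj(w,cap))
```

```text
2.275 [ 0.4641 -0.2063  0.1848] [-0.8287  0.337   2.1483  0.9599  0.3749 -1.3086]
cm [ 0.1446 -0.1899 -0.0874] turn [ 0.0016  0.0016 -0.0043]
cm [ 0.1631 -0.2022 10.7176] turn [ 0.0016  0.0016 -0.0043]
[251.1854 191.1982]
```

View pics/w1.png

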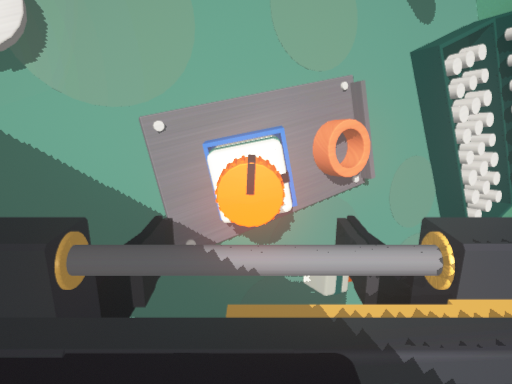

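Cap centre is at (250,192), as predicted, the pointer aims up to (251,157), and the black mark is at (285,178). Refining.

Run:
```python
from h import *
w=load('wrist');h=cv2.cvtColor(w['color'],cv2.COLOR_RGB2HSV)
m=cv2.inRange(h,(5,150,120),(22,255,255));m[:,:210]=0;m[:,292:]=0;m[240:]=0;m[:140]=0
k=cv2.convexHull(max(cv2.findContours(m,0,2)[0],key=cv2.contourArea));e=cv2.fitEllipse(k);print(e)
R=Rjar();ax=R[:,2];cap=np.array([.502,-.2115,.1155])
def onpl(p,X0):
    o,d=ray(w,*p);return o+d*((X0-o)@ax)/(d@ax)
C=onpl(e[0],cap);print('C',C)
dk=cv2.inRange(h,(0,0,0),(180,255,75))
def cen(x0,y0,x1,y1):
    ys,xs=np.nonzero(dk[y0:y1,x0:x1]);return np.c_[xs+x0,ys+y0]
p=cen(240,150,262,198);l=np.array([R.T@(onpl(q,cap)-cap) for q in p]);v=np.linalg.svd(l[:,:2]-l[:,:2].mean(0))[2][0];print(len(p),'pointer',l.mean(0),'dir',np.arctan2(v[1],v[0]),np.arctan2(*l.mean(0)[1::-1]))
q=cen(280,168,292,188);X0=cap-.032*ax;l=np.array([R.T@(onpl(a,X0)-X0) for a in q]);print(len(q),q.mean(0),'mark',l.mean(0),np.arctan2(*l.mean(0)[1::-1]))
```

```text
((249.86000061035156, 191.356689453125), (69.00899505615234, 72.21349334716797), 173.73680114746094)
C [ 0.5011 -0.2113  0.115 ]Traceback (most recent call last):
  File "<stdin>", line 12, in <module>
IndexError: too many indices for array: array is 1-dimensional, but 2 were indexed
```

Call:
play_rows(gripper=[-1, -1, -1, -1, -1], delta_pos=[[0.16, -0.27, 3], [0.16, -0.27, 6], [0.16, -0.27, 9], [0.16, -0.27, 10.6], [0.16, -0.27, 10.6]], turn=[[0, 0, 0], [0, 0, 0], [0, 0, 0], [0, 0, 0], [0, 0, 0]])

```text
time: 2.95
position: [0.5138, -0.2076, 0.0916]
tool_rot: [0.798, 0.545, 0.184, 0.181]
ft_force: [-0.0, 0.2, -0.7]
grip_width: 0.0869
grip_force: 0.0
```

Run:
```python
from h import *
o=robot.get_obs();print(o['time'],o['position'],o['q'],o['ft_force'],o['moment'])
R=tool(Rjar(),-.19);go(np.array([.501,-.2113,.1152])-.028*Rjar()[:,2],R)
```

```text
2.95 [ 0.5138 -0.2076  0.0916] [-0.7384  0.5986  2.1133  1.6555  0.2704 -1.9626] [-0.044   0.1711 -0.7173] [-0.0572  0.3862  0.0099]
cm [-0.5593  0.2616  0.163 ] turn [-0.0019 -0.0035  0.0003]
```

Call:
play_rows(gripper=[-1, -1], delta_pos=[[0, 0, 0], [0, 0, 0]], turn=[[0, 0, 0], [0, 0, 0]])

```text
time: 3.2
position: [0.5138, -0.2092, 0.0932]
tool_rot: [0.798, 0.544, 0.184, 0.182]
ft_force: [-1.4, -0.7, 0.5]
grip_width: 0.0869
grip_force: 0.0
```

Run:
```python
from h import *
o=robot.get_obs();print(o['time'],o['position'],o['q'],o['joint_velocities'],o['ft_force'],o['moment'])
R=tool(Rjar(),-.19);go(np.array([.501,-.2113,.1152])-.028*Rjar()[:,2],R)
```

```text
3.2 [ 0.5138 -0.2092  0.0932] [-0.7406  0.5955  2.1131  1.6555  0.2703 -1.9633] [-0.0025  0.0019 -0.0039  0.0043 -0.0014 -0.0053] [-1.4144 -0.748   0.4978] [-0.0863  0.3942  0.0066]
cm [-0.4262  0.1265  0.2871] turn [ 0.0012 -0.0014 -0.0001]
```

Call:
play_rows(gripper=[-1, -1, -1], delta_pos=[[-0.4, 0.12, 0.2], [-0.4, 0.12, 0.2], [-0.4, 0.12, 0.2]], turn=[[0, 0, 0], [0, 0, 0], [0, 0, 0]])

```text
time: 3.58
position: [0.5145, -0.2141, 0.0909]
tool_rot: [0.798, 0.544, 0.184, 0.182]
ft_force: [1.0, -0.5, 0.2]
grip_width: 0.0868
grip_force: 0.0
```

Run:
```python
from h import *
o=robot.get_obs();print(o['time'],o['position'],o['q'],o['ft_force'],o['moment'])
R=tool(Rjar(),-.19);go(np.array([.501,-.2113,.1152])-.028*Rjar()[:,2],R)
```

```text
3.575 [ 0.5145 -0.2141  0.0909] [-0.7484  0.6022  2.1068  1.6465  0.2732 -1.9605] [ 0.977  -0.5251  0.159 ] [-0.0853  0.3989  0.0007]
cm [0.0341 0.0193 0.0082] turn [ 0.0005 -0.0012 -0.001 ]
```

Within 0.4 mm. Close.

Call:
play_rows(gripper=[0.3, 1, 1, 1, 1, 1], delta_pos=[[0, 0, 0], [0, 0, 0], [0, 0, 0], [0, 0, 0], [0, 0, 0], [0, 0, 0]], turn=[[0, 0, 0], [0, 0, 0], [0, 0, 0], [0, 0, 0], [0, 0, 0], [0, 0, 0]], squeeze=25)

```text
time: 4.32
position: [0.5143, -0.2137, 0.0906]
tool_rot: [0.798, 0.544, 0.184, 0.182]
ft_force: [-1.0, 0.7, -0.4]
grip_width: 0.0514
grip_force: 25.0
```

Run:
```python
from h import *
o=robot.get_obs();print(o['time'],o['position'],o['q'],o['ft_force'],o['moment'])
```

```text
4.325 [ 0.5143 -0.2137  0.0906] [-0.7479  0.6025  2.1071  1.6465  0.273  -1.9607] [-1.0478  0.7139 -0.3631] [-0.0061  0.5383  0.0328]
```

Call:
play_rows(gripper=[1, 1, 1, 1, 1, 1, 1, 1, 1, 1], delta_pos=[[0, 0, 0], [0, 0, 0], [0, 0, 0], [0, 0, 0], [0, 0, 0], [0, 0, 0], [0, 0, 0], [0, 0, 0], [0, 0, 0], [0, 0, 0]], turn=[[0, 0, 0.12], [0, 0, 0.24], [0, 0, 0.36], [0, 0, 0.48], [0, 0, 0.6], [0, 0, 0.72], [0, 0, 0.84], [0, 0, 0.96], [0, 0, 1.08], [0, 0, 1.2]])

```text
time: 5.58
position: [0.5151, -0.2155, 0.0913]
tool_rot: [0.966, -0.004, 0.255, 0.047]
ft_force: [0.2, -3.4, 1.5]
grip_width: 0.0513
grip_force: 25.0
```

```bash
cat > st.py <<'E'
from h import *
o=robot.get_obs();R0=Ro.from_quat(o['tool_rot']);print(o['time'],o['position'],o['q'],'F',o['ft_force'],'Mtool',R0.inv().apply(o['moment']),o['grip_width'])
y=Rjar().T@R0.as_matrix()[:,1];print('tool y ang in jar',np.arctan2(y[1],y[0]),'target -1.571')
E
python3 st.py
```

```text
5.575 [ 0.5151 -0.2155  0.0913] [-0.7486  0.6019  2.1049  1.6469  0.2715 -0.7571] F [ 0.1508 -3.4359  1.5019] Mtool [-0.5311 -0.4244 -0.1134] 0.05129130460864165
tool y ang in jar -1.3944725236190803 target -1.571
```

Call:
play_rows(gripper=[1, 1, 1], delta_pos=[[0, 0, 0], [0, 0, 0], [0, 0, 0]], turn=[[0, 0, 0.07], [0, 0, 0.14], [0, 0, 0.14]])

```text
time: 5.95
position: [0.5149, -0.2152, 0.0912]
tool_rot: [0.963, -0.069, 0.258, 0.029]
ft_force: [-0.2, -2.6, 1.5]
grip_width: 0.0516
grip_force: 25.0
```

```bash
python3 st.py
```

```text
5.95 [ 0.5149 -0.2152  0.0912] [-0.7486  0.602   2.1053  1.647   0.2719 -0.6216] F [-0.2149 -2.6303  1.4858] Mtool [-0.7243 -0.3236 -0.1085] 0.05155913839223744
tool y ang in jar -1.5301997837171157 target -1.571
```

Call:
play_rows(gripper=[1, 1, 1], delta_pos=[[0, 0, 0], [0, 0, 0], [0, 0, 0]], turn=[[0, 0, 0.06], [0, 0, 0.12], [0, 0, 0.12]])

```text
time: 6.32
position: [0.5161, -0.2163, 0.092]
tool_rot: [0.957, -0.124, 0.26, 0.015]
ft_force: [0.9, -4.8, 4.0]
grip_width: 0.0519
grip_force: 25.0
```

```bash
python3 st.py
```

```text
6.325 [ 0.5161 -0.2163  0.092 ] [-0.7486  0.6011  2.103   1.6453  0.2718 -0.5043] F [ 0.9239 -4.845   4.0049] Mtool [-0.8904  0.2022 -0.8295] 0.05187551834079435
tool y ang in jar -1.6449117732285619 target -1.571
```

Call:
play_rows(gripper=[1, 1], delta_pos=[[0, 0, 0], [0, 0, 0]], turn=[[0, 0, 0.03], [0, 0, 0.03]])

```text
time: 6.58
position: [0.5166, -0.2166, 0.0924]
tool_rot: [0.955, -0.138, 0.261, 0.012]
ft_force: [2.0, -5.3, 4.6]
grip_width: 0.0515
grip_force: 25.0
```

```bash
python3 st.py; python3 -c "
from h import *
w=snap('wrist');t=snap('top');a=w['color'];b=cv2.resize(t['color'][190:250,290:350],(288,288),interpolation=cv2.INTER_CUBIC)
b=np.vstack([b,np.zeros((96,288,3),np.uint8)]);cv2.imwrite('pics/shut.png',np.hstack([a,b])[:,:,::-1])"
```

```text
6.575 [ 0.5166 -0.2166  0.0924] [-0.7485  0.6008  2.1022  1.6452  0.2722 -0.4748] F [ 1.9735 -5.3231  4.5989] Mtool [-0.819   0.3707 -0.898 ] 0.05154584436548739
tool y ang in jar -1.6740141829311832 target -1.571
```

View pics/shut.png

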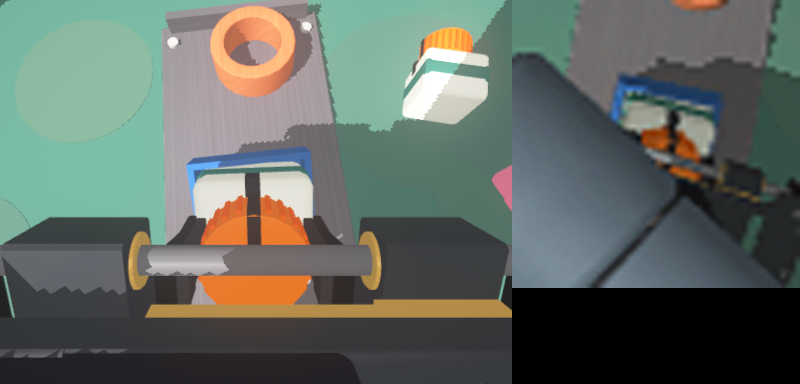

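The pointer (253,180–240) now lines up with the black mark, and the moment jumped from 0.11 to 0.9 N m, so the cap is shut. Next, the lift.

Call:
play_rows(gripper=[1, 1, 1, 1, 1, 1], delta_pos=[[0, 0, -0.5], [0, 0, -2], [0, 0, -4], [0, 0, -6], [0, 0, -8], [0, 0, -8]], turn=[[0, 0, 0], [0, 0, 0], [0, 0, 0], [0, 0, 0], [0, 0, 0], [0, 0, 0]], squeeze=35)

```text
time: 7.42
position: [0.4743, -0.2055, 0.1601]
tool_rot: [0.956, -0.14, 0.259, 0.009]
ft_force: [0.3, 0.1, -4.2]
grip_width: 0.0516
grip_force: 35.0
```

```bash
python3 st.py; python3 -c "
from h import *
R=tool(np.array(Ro.from_euler('z',np.radians(5)).as_matrix()),-np.pi/2)
go([.47,-.1,.25],R);go([.5,.08,.26],R);go([.535,.262,.26],R)"
```

```text
7.425 [ 0.4743 -0.2055  0.1601] [-0.8083  0.4059  2.152   1.1266  0.3323  0.0157] F [ 0.2966  0.0796 -4.2271] Mtool [-0.1101 -0.8273 -0.0737] 0.05161502149437705
tool y ang in jar -1.6790758984669047 target -1.571
cm [  1.3331 -10.5281  -8.9281] turn [ 0.0403 -0.5251 -0.3694]
cm [ -0.4264 -28.6921  -9.9143] turn [ 0.0403 -0.5251 -0.3694]
cm [ -2.3218 -47.1281  -9.8062] turn [ 0.0403 -0.5251 -0.3694]
```

Call:
play_rows(gripper=[1, 1, 1, 1, 1, 1, 1, 1, 1, 1, 1, 1], delta_pos=[[0.4, -3, -3], [0.9, -6.5, -6], [1.3, -10.5, -8.9], [0.9, -15, -9.2], [0.4, -19.5, -9.5], [0, -24, -9.7], [-0.4, -28.7, -9.9], [-0.9, -33.5, -9.9], [-1.4, -38, -9.9], [-1.9, -42.5, -9.8], [-2.3, -47.1, -9.8], [-2.3, -47.1, -9.8]], turn=[[0, 0, 0], [0.004, -0.05, -0.037], [0.008, -0.105, -0.074], [0.014, -0.18, -0.13], [0.018, -0.24, -0.166], [0.023, -0.3, -0.21], [0.027, -0.36, -0.25], [0.032, -0.42, -0.29], [0.036, -0.475, -0.33], [0.0403, -0.5251, -0.3694], [0.0403, -0.5251, -0.3694], [0.0403, -0.5251, -0.3694]])

```text
time: 8.93
position: [0.5362, 0.2645, 0.2573]
tool_rot: [0.999, 0.046, -0.002, -0.001]
ft_force: [-0.8, -1.2, -4.5]
grip_width: 0.051
grip_force: 35.0
```

```bash
python3 st.py; python3 -c "
from h import *
R=tool(np.array(Ro.from_euler('z',np.radians(5)).as_matrix()),-np.pi/2)
go([.535,.262,.26],R);go([.535,.262,.084],R)
s=snap('side');w=snap('wrist');a=s['color'][90:240,150:350];cv2.imwrite('pics/hov.png',np.vstack([cv2.resize(a,(600,450))])[:,:,::-1])"
```

```text
8.925 [0.5362 0.2645 0.2573] [0.2699 0.4543 1.4613 0.0034 1.2288 1.7478] F [-0.7609 -1.1909 -4.5382] Mtool [-0.157  -0.1622 -0.0516] 0.051046132700354026
tool y ang in jar -1.3325420769453704 target -1.571
cm [-0.1402  0.2384 -0.2653] turn [-0.0027  0.0033  0.0044]
cm [-0.083   0.2862 17.3345] turn [-0.0027  0.0033  0.0044]
```

View pics/hov.png

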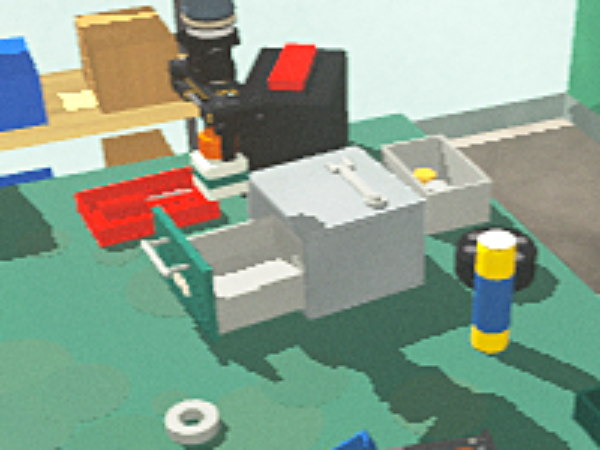

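The jar hangs upright above the drawer (cap (210,143), jar (218,175) in the crop). Lowering it.

Call:
play_rows(gripper=[1, 1, 1, 1, 1, 1, 1, 1], delta_pos=[[-0.1, 0.3, 2], [-0.1, 0.5, 5], [-0.1, 0.6, 8], [-0.1, 0.6, 11], [-0.1, 0.6, 14], [-0.1, 0.6, 15.8], [-0.1, 0.6, 16.6], [-0.1, 0.6, 16.6]], turn=[[0, 0, 0], [0, 0, 0], [0, 0, 0], [0, 0, 0], [0, 0, 0], [0, 0, 0], [0, 0, 0], [0, 0, 0]])

```text
time: 10.02
position: [0.5361, 0.2537, 0.0934]
tool_rot: [0.999, 0.042, -0.001, 0.0]
ft_force: [-0.3, -0.5, -3.1]
grip_width: 0.051
grip_force: 35.0
```

```bash
python3 st.py
```

```text
10.025 [0.5361 0.2537 0.0934] [ 0.2538  0.6568  1.6203 -0.      0.8656  1.74  ] F [-0.2555 -0.4577 -3.0845] Mtool [-0.0659 -0.1165  0.0581] 0.05103864245697621
tool y ang in jar -1.337358690769406 target -1.571
```

Call:
play_rows(gripper=[1, 1, 1], delta_pos=[[0, 0, 0.3], [0, 0, 0.6], [0, 0, 0.6]], turn=[[0, 0, 0], [0, 0, 0], [0, 0, 0]])

```text
time: 10.4
position: [0.5364, 0.2544, 0.0881]
tool_rot: [0.999, 0.043, 0.0, 0.0]
ft_force: [0.7, 0.6, -4.4]
grip_width: 0.0513
grip_force: 35.0
```

```bash
python3 st.py
```

```text
10.4 [0.5364 0.2544 0.0881] [ 0.2549  0.6649  1.623  -0.0003  0.8531  1.7405] F [ 0.7217  0.6161 -4.3765] Mtool [ 0.008  -0.1253  0.0015] 0.05126949938506152
tool y ang in jar -1.3366454874685159 target -1.571
```

Call:
play_rows(gripper=[1, 1, 1], delta_pos=[[0, 0, 0.15], [0, 0, 0.3], [0, 0, 0.3]], turn=[[0, 0, 0], [0, 0, 0], [0, 0, 0]])

```text
time: 10.78
position: [0.5363, 0.2544, 0.0847]
tool_rot: [0.999, 0.043, 0.0, 0.0]
ft_force: [-0.4, 0.2, -3.9]
grip_width: 0.0517
grip_force: 35.0
```

```bash
python3 st.py
```

```text
10.775 [0.5363 0.2544 0.0847] [ 0.2549  0.6701  1.6246 -0.0004  0.8468  1.7406] F [-0.3837  0.2281 -3.9059] Mtool [-0.0689 -0.1521 -0.0349] 0.05171887079800466
tool y ang in jar -1.3366705470975675 target -1.571
```

Call:
play_rows(gripper=[1, 1, 1], delta_pos=[[0, 0, 0.1], [0, 0, 0.2], [0, 0, 0.2]], turn=[[0, 0, 0], [0, 0, 0], [0, 0, 0]])

```text
time: 11.15
position: [0.5364, 0.2543, 0.0827]
tool_rot: [0.999, 0.043, 0.0, 0.0]
ft_force: [0.2, 0.1, -3.7]
grip_width: 0.0513
grip_force: 35.0
```

```bash
python3 st.py
```

```text
11.15 [0.5364 0.2543 0.0827] [ 0.2548  0.6731  1.6255 -0.0004  0.8427  1.7406] F [ 0.1833  0.1034 -3.7268] Mtool [ 0.0011 -0.159   0.0033] 0.05132799658826481
tool y ang in jar -1.336729132847646 target -1.571
```

Call:
play_rows(gripper=[1, 1, 1, 1], delta_pos=[[0, 0, 0.1], [0, 0, 0.2], [0, 0, 0.25], [0, 0, 0.25]], turn=[[0, 0, 0], [0, 0, 0], [0, 0, 0], [0, 0, 0]])

```text
time: 11.65
position: [0.538, 0.2544, 0.0822]
tool_rot: [0.999, 0.043, 0.002, -0.0]
ft_force: [0.0, -1.6, 6.0]
grip_width: 0.0512
grip_force: 35.0
```

```bash
python3 st.py; python3 -c "
from h import *
s=snap('side');t=snap('top');a=cv2.resize(s['color'][110:220,190:310],(480,440));b=cv2.resize(t['color'][130:250,140:225],(312,440));cv2.imwrite('pics/low.png',np.hstack([a,b])[:,:,::-1])"
```

```text
11.65 [0.538  0.2544 0.0822] [ 0.2544  0.6742  1.6249 -0.0011  0.8383  1.7406] F [ 0.0448 -1.6483  6.0223] Mtool [-0.2404 -0.3477 -0.0537] 0.051225440904656645
tool y ang in jar -1.3367585298881983 target -1.571
```

View pics/low.png

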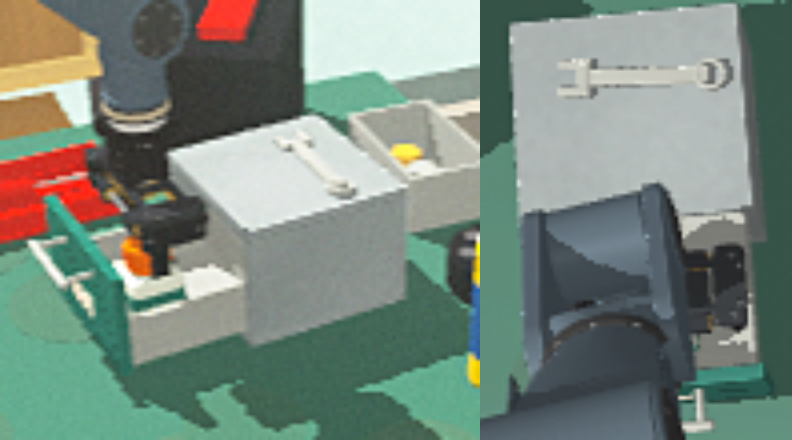

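The jar is inside the drawer and the force has turned upward, so it is on the floor. Ease off, then release.

Call:
play_rows(gripper=[1, 1, 0.4, 0, -0.5, -1, -1, -1], delta_pos=[[0, 0, -0.08], [0, 0, -0.08], [0, 0, -0.08], [0, 0, -0.08], [0, 0, -0.08], [0, 0, -0.08], [0, 0, -0.08], [0, 0, -0.08]], turn=[[0, 0, 0], [0, 0, 0], [0, 0, 0], [0, 0, 0], [0, 0, 0], [0, 0, 0], [0, 0, 0], [0, 0, 0]])

```text
time: 12.75
position: [0.5362, 0.2544, 0.0809]
tool_rot: [0.999, 0.043, -0.0, 0.0]
ft_force: [-0.6, -0.3, -0.9]
grip_width: 0.0822
grip_force: 0.0
```

```bash
python3 st.py; python3 -c "
from h import *
R=tool(np.array(Ro.from_euler('z',np.radians(5)).as_matrix()),-np.pi/2)
go([.535,.255,.27],R);go([.36,.238,.27],R)"
```

```text
12.75 [0.5362 0.2544 0.0809] [ 0.255   0.6759  1.6265 -0.0003  0.8393  1.7406] F [-0.6255 -0.3264 -0.9323] Mtool [-0.0362 -0.1562 -0.0344] 0.0821532746865888
tool y ang in jar -1.3366299733249507 target -1.571
cm [ -0.1153  -0.0624 -18.9148] turn [ 0.0002  0.0002 -0.0019]
cm [-17.6965   0.1388 -18.9114] turn [ 0.0002  0.0002 -0.0019]
```

Call:
play_rows(gripper=[-1, -1, -1, -1, -1, -1, 1, 1, 1, 1, 1], delta_pos=[[0, 0, -2], [0, 0, -5], [0, 0, -9], [0, 0, -14], [0, 0, -18], [-3, 0, -19], [-8, 0.1, -19], [-13, 0.1, -19], [-17, 0.1, -19], [-17, 0.1, -19], [-17, 0.1, -19]], turn=[[0, 0, 0], [0, 0, 0], [0, 0, 0], [0, 0, 0], [0, 0, 0], [0, 0, 0], [0, 0, 0], [0, 0, 0], [0, 0, 0], [0, 0, 0], [0, 0, 0]])

```text
time: 14.12
position: [0.368, 0.2392, 0.2715]
tool_rot: [0.999, 0.043, 0.001, -0.0]
ft_force: [0.1, 0.3, 0.2]
grip_width: 0.0449
grip_force: 0.0
```

```bash
python3 st.py; python3 -c "
from h import *
R=tool(np.array(Ro.from_euler('z',np.radians(5)).as_matrix()),-np.pi/2)
go([.375,.241,.092],R)
w=snap('wrist');t=snap('top');s=snap('side')
b=cv2.resize(t['color'][150:250,140:225],(328,384));cv2.imwrite('pics/up.png',cv2.resize(np.hstack([w['color'],b]),(800,366))[:,:,::-1])"
```

```text
14.125 [0.368  0.2392 0.2715] [ 0.321   0.2064  1.8132 -0.0005  1.1194  1.8066] F [0.0856 0.2857 0.187 ] Mtool [ 0.0402 -0.175   0.0042] 0.044932729843683496
tool y ang in jar -1.3367708275762245 target -1.571
cm [ 0.6636 -0.1151 17.9517] turn [-0.0002 -0.0026 -0.0018]
```

View pics/up.png

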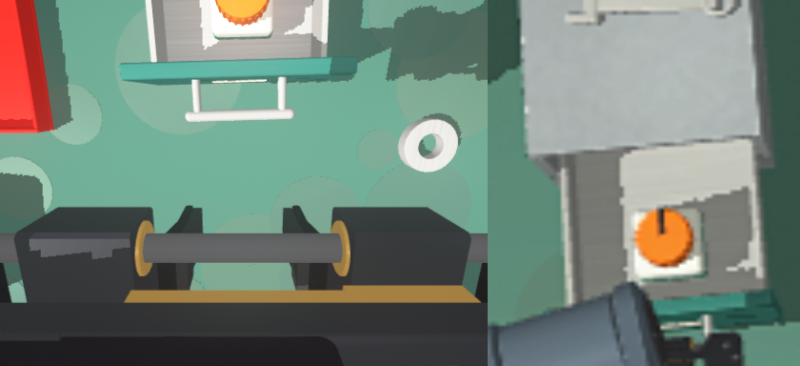

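The jar stands upright in the drawer (top crop (663,237), pointer still in line). The handle bar shows at (240,116) in the wrist view. Going down in front of it.

Call:
play_rows(gripper=[1, 1, 1, 1, 1, 1], delta_pos=[[0, -0.1, 4], [0.2, -0.1, 8], [0.2, -0.1, 12], [0.2, -0.1, 16], [0.2, -0.1, 18], [0.2, -0.1, 18]], turn=[[0, 0, 0], [0, 0, 0], [0, 0, 0], [0, 0, 0], [0, 0, 0], [0, 0, 0]])

```text
time: 15.02
position: [0.369, 0.2397, 0.0894]
tool_rot: [0.999, 0.042, -0.001, 0.001]
ft_force: [0.7, -0.7, -0.2]
grip_width: 0.0005
grip_force: 0.0
```

```bash
python3 st.py; python3 -c "
from h import *
w=load('wrist');print(onz(w,252,121.5,.114),onz(w,196,122.5,.114),onz(w,308,120,.114))"
```

```text
15.025 [0.369  0.2397 0.0894] [ 0.3213  0.5295  2.0048 -0.0006  0.6105  1.808 ] F [ 0.7044 -0.6655 -0.1912] Mtool [-0.0342 -0.1532 -0.032 ] 0.0005459313319167721
tool y ang in jar -1.3369411497306394 target -1.571
[0.4178 0.2453 0.114 ] [0.4122 0.2991 0.114 ] [0.4239 0.1917 0.114 ]
```

Call:
play_rows(gripper=[1, 1, 1, 1, 1, 1, 1, 1, 1, 1, 1, 1], delta_pos=[[1.5, 0, 0], [2.5, 0, 0], [3.2, 0, 0], [3.9, 0, 0], [4.8, 0, 0], [5.8, -0.1, 0], [7, -0.1, 0], [8.4, -0.1, 0], [9.8, -0.2, 0], [11.2, -0.2, 0], [12.6, -0.2, 0], [13.6, -0.2, 0]], turn=[[0, 0, 0], [0, 0, 0], [0, 0, 0], [0, 0, 0], [0, 0, 0], [0, 0, 0], [0, 0, 0], [0, 0, 0], [0, 0, 0], [0, 0, 0], [0, 0, 0], [0, 0, 0]])

```text
time: 16.52
position: [0.5058, 0.2538, 0.0911]
tool_rot: [0.999, 0.043, 0.001, -0.0]
ft_force: [-0.4, 1.5, 0.6]
grip_width: 0.0002
grip_force: 0.7
```

Call:
play_rows(gripper=[1, 1, 1, 1, 1], delta_pos=[[0.8, 0, 0], [1.6, 0, 0], [2.4, -0.1, 0], [3, -0.1, 0], [3.4, -0.1, 0]], turn=[[0, 0, 0], [0, 0, 0], [0, 0, 0], [0, 0, 0], [0, 0, 0]])

```text
time: 17.15
position: [0.5385, 0.2575, 0.0911]
tool_rot: [0.999, 0.043, 0.0, 0.0]
ft_force: [-0.9, -0.6, -0.0]
grip_width: 0.0006
grip_force: 0.6
```

```bash
python3 st.py; python3 -c "
from h import *
s=snap('side')"
```

```text
17.15 [0.5385 0.2575 0.0911] [ 0.2591  0.6636  1.6127 -0.0004  0.8648  1.745 ] F [-0.9284 -0.5804 -0.0039] Mtool [-0.0494 -0.3351 -0.0201] 0.000619500326280785
tool y ang in jar -1.3368529563128848 target -1.571
```

Call:
play_rows(gripper=[1, 1, 1, 1, 1], delta_pos=[[0.4, 0, 0], [0.8, 0, 0], [1.2, 0, 0], [1.6, 0, 0], [1.6, 0, 0]], turn=[[0, 0, 0], [0, 0, 0], [0, 0, 0], [0, 0, 0], [0, 0, 0]])

```text
time: 17.82
position: [0.5468, 0.2583, 0.091]
tool_rot: [0.999, 0.043, -0.008, 0.001]
ft_force: [-14.1, -0.8, 9.8]
grip_width: 0.0005
grip_force: 7.0
```

```bash
python3 st.py; python3 -c "
from h import *
s=snap('side');t=snap('top');a=cv2.resize(s['color'][110:220,190:310],(480,440));b=cv2.resize(t['color'][130:250,140:225],(312,440));cv2.imwrite('pics/push.png',np.hstack([a,b])[:,:,::-1])"
```

```text
17.825 [0.5468 0.2583 0.091 ] [0.2562 0.6765 1.5799 0.0016 0.9006 1.7402] F [-14.0543  -0.7652   9.7815] Mtool [ 0.1072 -2.2833 -0.1054] 0.0005309250961502295
tool y ang in jar -1.3357423123220915 target -1.571
```

View pics/push.png

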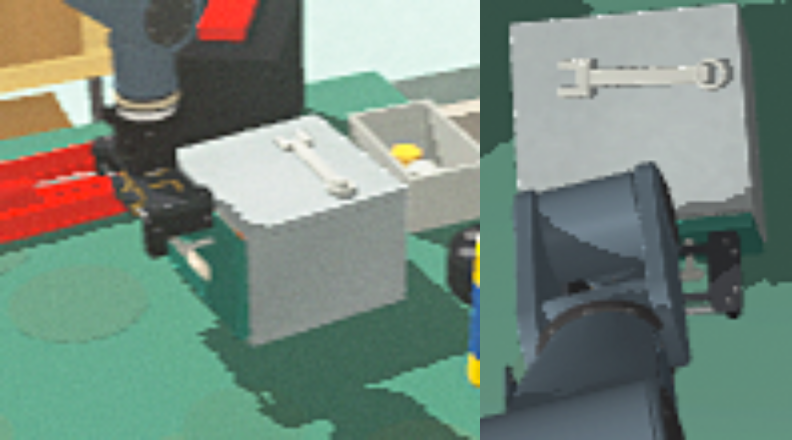

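Something resists at 14 N, and there is a spot of orange at (240,237) by the panel's top corner. I'll back off and look.

Call:
play_rows(gripper=[1, 1, 1, 1, 1], delta_pos=[[-2, 0, 0], [-5, 0, 0], [-9, 0, 0], [-13, 0, 0], [-13, 0, 0]], turn=[[0, 0, 0], [0, 0, 0], [0, 0, 0], [0, 0, 0], [0, 0, 0]])

```text
time: 18.55
position: [0.4211, 0.2473, 0.0911]
tool_rot: [0.999, 0.043, -0.002, 0.001]
ft_force: [0.0, 0.9, -0.5]
grip_width: 0.0005
grip_force: 0.0
```

```bash
python3 st.py; python3 -c "
from h import *
s=snap('side');t=snap('top');w=snap('wrist');a=cv2.resize(s['color'][135:215,205:295],(450,400),interpolation=cv2.INTER_CUBIC);b=cv2.resize(t['color'][160:240,150:220],(350,400),interpolation=cv2.INTER_CUBIC);cv2.imwrite('pics/push2.png',np.hstack([a,b])[:,:,::-1])"
```

```text
18.55 [0.4211 0.2473 0.0911] [ 0.302   0.5646  1.8852 -0.0007  0.6951  1.7866] F [ 0.0078  0.8915 -0.4747] Mtool [ 0.0033 -0.1516  0.0378] 0.0005106929307254943
tool y ang in jar -1.3351115565044607 target -1.571
```

View pics/push2.png

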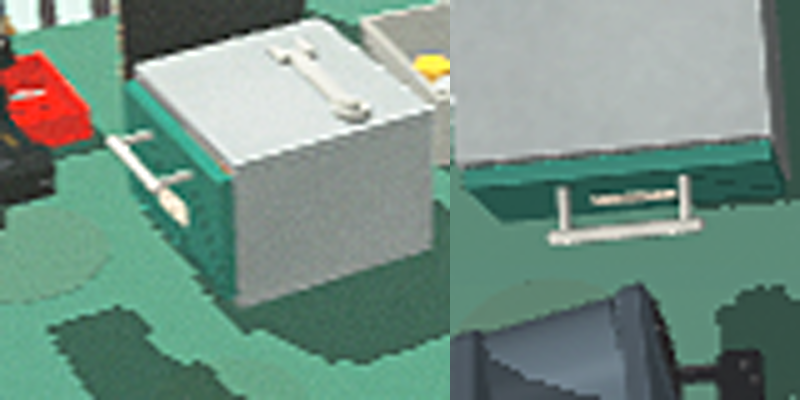

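```bash
python3 -c "
from h import *
t=load('top');K=lambda u,v:(150+(u-450)/5-.4,160+v/5-.4)
a=[onz(t,*K(553,238),.114),onz(t,*K(700,226),.114)];print('handle',a,(a[0]+a[1])/2)
print('grey front edge',onz(t,*K(466,166),.155),onz(t,*K(772,138),.155))
print('panel rear top',onz(t,*K(466,170),.14),onz(t,*K(772,142),.14));print('panel front top',onz(t,*K(466,186),.14),onz(t,*K(780,166),.14))
w=load('wrist');cv2.imwrite('pics/w9.png',w['color'][:,:,::-1])
cx=np.array([np.cos(np.radians(5.4)),np.sin(np.radians(5.4)),0]);print('moved',((a[0]+a[1])/2-np.array([.4175,.2453,.114]))@cx)
"
```

```text
handle [array([0.5564, 0.3158, 0.114 ]), array([0.5667, 0.2131, 0.114 ])] [0.5615 0.2644 0.114 ]
grey front edge [0.5981 0.3706 0.155 ] [0.6214 0.161  0.155 ]
panel rear top [0.5985 0.3738 0.14  ] [0.622  0.1623 0.14  ]
panel front top [0.5872 0.3731 0.14  ] [0.605  0.1561 0.14  ]
moved 0.14517375759907827
```

View pics/w9.png

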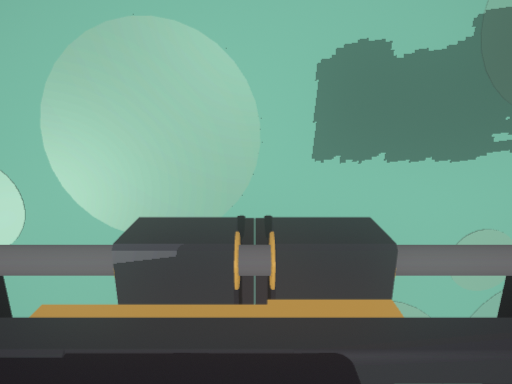

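The panel's rear lies against the cabinet front to within about 1 mm. The handle is 49 mm ahead of that face, where 50 mm means shut, and the bar has not rebounded since the push. The arm is clear, so I'm handing in.

```bash
python3 -c "
from rig import robot
print(robot.hand_in())"
```

```text
the job is handed in; nothing more can be done
None
```

The job is handed in, but no verdict came back: I screwed the cap shut in the stand, stood the jar upright in the drawer, and pushed the drawer shut (within about 1 mm by camera), with the arm clear and about 18.6 of the 61 s used.

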